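# Store the bed knob in the tilt-out bin

### The job

Hook the lip on the front of the grey tilt-out bin and tip the bin forward to its stop, then put in it the wooden bed knob that stands at the front of the table between the bin and the red pliers. Push the bin back until it clicks fully shut with the knob inside, and leave everything else where it stands.

Things in the scene. Friction and masses are not known exactly. Their poses are not given: they have to be found in the camera images.
- bin_unit: fixed grey plastic housing, 150 deep (x) x 160 wide (y) x 186 mm high, open only at the front; origin at the centre of its underside, on the table; its x axis points from front to back (the front faces its own -x), z up. The bin fills its front and turns on a pin along y through (-66, 0, 20) mm in this frame
- bin (a joint): tilt of the bin, rad: 0 shut and caught, grows as its top tips forward, stop at 0.8. A sprung roller holds it in the last 0.05 rad (about 7 N at the lip frees it); pushed back, it meets the roller at about 0.11 and needs about 5 N to click past, else it stands ajar. In between it is slightly stiff (under 3 N at the lip) and stays where left up to 0.65; past 0.7 it sinks to its stop
- bin_lip (a point): mid floor of the pull lip, an upturned trough at the top of the bin's front; moves with the bin and has its axes (bin_unit's when shut). From the pin: (-29, 0, 120) mm. Open at the top; inside 40 mm front to back (20 mm each side of this point), 112 mm wide; floor 5 mm thick; front rim 5 mm thick, 28 mm high, as is the panel behind; roof's top 46 mm above this point when shut
- bin_inside (a point): middle of the bin's hollow, 41 mm over its floor; axes as bin_lip. From the pin: (48, 0, 45) mm. Hollow 102 mm front to back, 134 mm wide; front panel 148 mm high, back 98 mm. Shut, the roof covers it; tipped to the stop, its mouth reaches from the roof's front edge to 100 mm in front of it and the front panel's top is about 123 mm above the table
- knob_center (a point): centre (half-way up, 26 mm above its foot) of the loose dark-brown turned wooden bed knob, a rough ball 50 mm across and 53 mm high on a flat foot, standing on the table; about 0.09 kg; z up. A fixed heap of caps up to 90 mm high lies beyond it, from x = 0.51 m on, to the right of the bin
- bolt_tin: bystander: open grey tin, 60 mm across, 45 mm high; origin at the centre of its underside
- tape_measure: bystander: yellow tape measure, 66 x 76 x 34 mm; origin at the centre of its underside
- chrome_cap: bystander: round white and black wheel cap, 115 mm across, 67 mm high, left of the bin; origin at the centre of its underside

How it is judged:
By the outcome, as a careful person would: the job done as asked, in the order asked, and still so for the second after the job is handed in, with the robot touching nothing.
It also fails if it takes over 70 s, if anything falls off the work surface, if the arm or the gripper's body presses on something with over 40 N, if the wrist force passes 120 N, or if a joint passes its speed limit or range.

### The arm

A 6-joint arm with a two-finger parallel gripper is mounted at the origin on a cart in front of the work surface, level with it; the furniture and walls round the work are solid. World frame = base frame: x ahead of the robot, y to its left, z up, the work surface at z = 0. Lengths are in mm, angles in rad, forces in N, time in s.
With the tool pointing down it reaches from about 375 to 925 mm from the base axis. Payload 5.7 kg.
Tool frame: the origin (TCP) lies at the very end of the fingers, on their centre line; the grasp point (between the pads) lies 19 mm behind it (arm.grasp_offset is the distance from the TCP to the grasp point, in mm); z points along the fingers, y is the line along which they close (so a half turn about z gives the same grasp; the last joint's range is limited). The gripper opens to 85 mm and grips with 20 to 120 N. Pads are 22 mm wide; open, the fingers measure 114 mm over their backs; the gripper's body (76 mm by 85 mm) begins 54 mm behind the grasp point. The pads swing forward as they close: fully open they stand 13 mm farther back than shut.
Start: joints at [-1.237, 0.359, 1.51, -0, 1.272, -0.115], TCP at [260.312, -540.556, 231.267] pointing down, gripper open.
Joint ranges: [-2.97, 2.97], [-1.01, 2.36], [0.21, 2.38], [-0.96, 4.11], [0.2, 2.71], [-2.98, 2.98]. Speed limits (rad/s): [2.39, 2.39, 3.14, 3.14, 3.14, 3.14].

### API

Orientations are given as a unit quaternion [x, y, z, w].
In Python, from workcell import arm, claw, ik, observe, eyes, ticket gives the robot as it stands. Calls block until the motion is done:
- arm.reach(position, orientation): joint-space move of the TCP to a pose.
- arm.movel(position, rotation=None, rate=150, threshold=None): straight line of the TCP; rotation=None keeps the orientation; rate is the mean speed in mm/s. With threshold (N) it stops when the force on the tool has changed by that much, and returns True; else False.
- arm.set_joints(angles): joint-space move.
- claw.grip(opening, strength=None): finger opening in mm; strength is the grip in N (None keeps the last); returns when the fingers have stopped.
- arm.pause(seconds).
- ik(position, orientation): joint angles nearest the present ones, or None.
- observe(): the state.
- eyes.read_camera(name): name is "scene" or "top" or "wrist"; returns a dict with "frame" (420x560x3 uint8, red, green, blue), "camera_matrix" (3x3 intrinsics, pixels), "pose" (4x4, takes a point from camera to world coordinates). Camera axes: x right, y down, z forward; pixel columns grow to the right and rows downward; lengths in mm; the calibration is good to about 2 mm. A picture is of the moment at which its call begins. There is no depth.
A pose or a line that the arm cannot do raises arm.PlanningError and nothing moves.
- ticket.close_job(): hands the job in; it is judged then, once.
The state is a dict: "time": time; "qpos": joint angles; "qd": joint speeds; "joint_torque": joint torques, N m; "tcp_pos": TCP position; "tool_rot": TCP orientation; "wrist_force": force on the tool from outside, world axes, zero at the start; "ft_torque": the same for the moment, N m; "opening": finger opening in mm; "grip_force": force on a finger pad.
Only numpy, scipy, OpenCV 4.12 (cv2) and the standard library are available. Lean on these libraries where they do the work, as an engineer would, in place of code of your own. Each camera call takes 0.05 s, during which the arm holds its last target. There are 200 camera calls.

## Working session

There is one attempt and no reset: what is moved stays moved. The work goes in short steps, each a Python script; the robot and the scene stay as the last script left them, time stands still between calls to the robot, and variables do not carry over. Pictures are saved under pics/ and viewed, at most 10 in all, crops included, and the job is handed in when it is done.

```bash
ls; mkdir -p pics; cat > h.py <<'E'
import numpy as np, cv2
from workcell import arm, claw, ik, observe, eyes, ticket
def snap(n,f):
    d=eyes.read_camera(n); cv2.imwrite(f'pics/{f}.png',cv2.cvtColor(d['frame'],cv2.COLOR_RGB2BGR))
    np.savez(f'pics/{f}.npz',K=d['camera_matrix'],T=d['pose']); return d
def ray(f,uv):
    z=np.load(f'pics/{f}.npz'); K,T=z['K'],z['T']
    d=T[:3,:3]@np.linalg.inv(K)@[uv[0],uv[1],1.]; return T[:3,3],d/np.linalg.norm(d)
def atz(f,uv,h):
    o,d=ray(f,uv); return o+d*(h-o[2])/d[2]
def tri(*obs):
    A=np.zeros((3,3));b=np.zeros(3)
    R=[ray(f,uv) for f,uv in obs]
    for o,d in R:
        P=np.eye(3)-np.outer(d,d);A+=P;b+=P@o
    p=np.linalg.solve(A,b)
    return p,[np.linalg.norm((np.eye(3)-np.outer(d,d))@(p-o)) for o,d in R]
def proj(f,p):
    z=np.load(f'pics/{f}.npz'); c=np.linalg.inv(z['T'])@np.append(p,1); q=z['K']@c[:3]; return q[:2]/q[2]
E
python3 - <<'E'
from h import *
for n in('scene','top','wrist'):
    d=snap(n,n); print(n,d['pose'].round(2).tolist())
print(observe())
E
```

```text
pics
scene [[1.0, 0.02, -0.01, 560.68], [0.02, -0.6, 0.8, -1169.75], [0.02, -0.8, -0.6, 983.38], [0.0, 0.0, 0.0, 1.0]]
top [[-0.08, -0.91, 0.41, -159.36], [-1.0, 0.08, -0.02, 21.67], [-0.01, -0.41, -0.91, 1695.35], [0.0, 0.0, 0.0, 1.0]]
wrist [[0.43, -0.86, -0.27, 330.79], [-0.9, -0.41, -0.13, -506.58], [-0.0, 0.3, -0.95, 373.21], [0.0, 0.0, 0.0, 1.0]]
{'time': 0.15, 'qpos': array([-1.23707482e+00,  3.59347023e-01,  1.51121228e+00, -1.06665552e-05,
        1.27248506e+00, -1.15109828e-01]), 'qd': array([-0.00016864, -0.00335835, -0.00322858,  0.00014088,  0.00060952,
       -0.00208124]), 'joint_torque': array([ 4.07118860e-04, -5.28026927e+01, -2.78930998e+01, -2.09457608e-04,
        8.31834739e-03,  8.14554568e-06]), 'tcp_pos': array([ 260.15560396, -540.07138531,  230.63140337]), 'tool_rot': array([ 9.74923702e-01,  2.22538196e-01, -8.42487825e-05, -7.20970011e-04]), 'wrist_force': array([-0.08318774,  0.79047871,  0.13848438]), 'ft_torque': array([-0.00833217,  0.03006997, -0.02148011]), 'grip_force': 0.0, 'opening': 85.43501986181683}
```

View pics/scene.png

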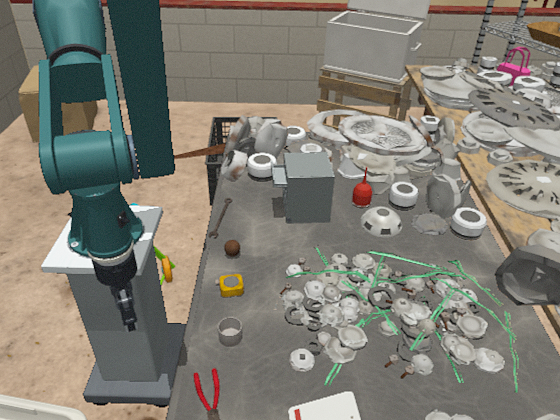

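View pics/top.png

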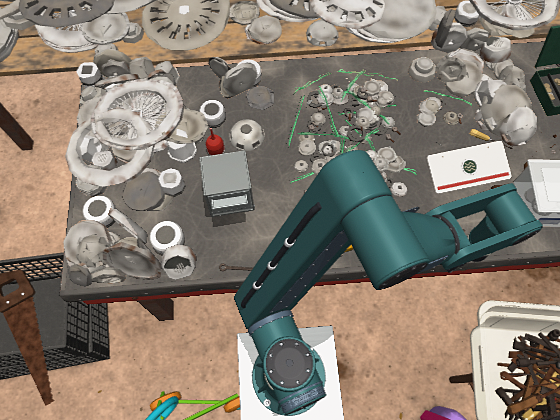

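The scene view shows the knob at about (232,247), the tape at (231,286), the tin at (230,330), and the bin at (308,190) with its lip to the left at about (280,175). The top view shows the bin roof at about (225,172) and the lip at (229,202). The arm hides the knob there. I'll enlarge the crops.

```bash
python3 - <<'E'
from h import *
a=cv2.imread('pics/scene.png')[140:260,215:345]; b=cv2.imread('pics/top.png')[140:220,190:260]
a=cv2.resize(a,None,fx=3.2,fy=3.2,interpolation=cv2.INTER_CUBIC)
b=cv2.resize(b,None,fx=5,fy=5,interpolation=cv2.INTER_CUBIC)
o=np.zeros((400,a.shape[1]+b.shape[1],3),np.uint8); o[:384,:416]=a; o[:400,416:]=b[:400]; cv2.imwrite('pics/c1.png',o); print(o.shape)
for uv in [(232,247),(236,254)]: print(atz('scene',uv,26))
E
```

```text
(400, 766, 3)
[422.01269457 -79.86940536  26.        ]
[ 437.16083135 -111.58408317   26.        ]
```

View pics/c1.png

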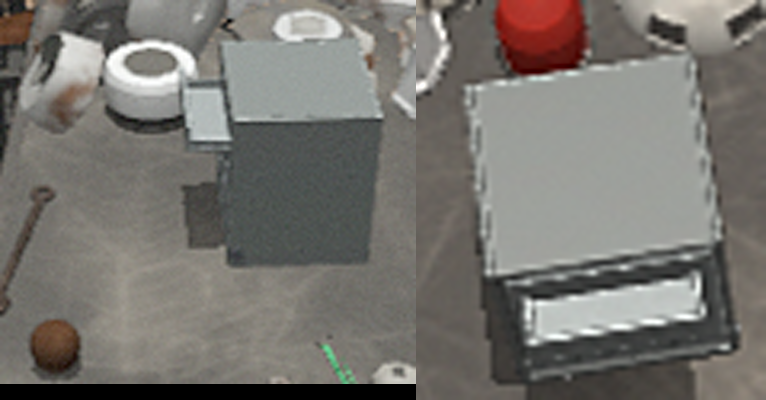

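```bash
python3 - <<'E'
from h import *
from scipy.optimize import least_squares
t=lambda u,v:(190+(u-416)/5-.4,140+v/5-.4)
s=lambda u,v:(215+u/3.2-.35,140+v/3.2-.35)
C={'BL':(75,80,186),'BR':(75,-80,186),'FR':(-75,-80,186),'FL':(-75,80,186),'fr':(-75,-80,0),'br':(75,-80,0)}
O=[('top','BL',t(467,88)),('top','BR',t(692,57)),('top','FR',t(720,240)),('top','FL',t(488,277)),
('scene','FL',s(222,42)),('scene','BL',s(360,38)),('scene','BR',s(382,120)),('scene','FR',s(230,122)),('scene','fr',s(230,264)),('scene','br',s(368,263))]
for c in ('FR','FL','BL','BR'):
    print(c,[x if isinstance(x,list) else x.round(1) for x in tri(*[(f,uv) for f,k,uv in O if k==c])])
def W(q,p):
    c,s_=np.cos(q[2]),np.sin(q[2]); return np.array([q[0]+c*p[0]-s_*p[1],q[1]+s_*p[0]+c*p[1],p[2]])
r=lambda q:np.concatenate([proj(f,W(q,C[k]))-uv for f,k,uv in O])
R=least_squares(r,[640,100,0]); print(R.x,R.fun.round(1))
print('lip',W(R.x,(-95,0,140)),'kn',atz('scene',(215+54/3.2,140+345/3.2),26))
E
```

```text
FR [array([588.8,  78.2, 185.5]), [np.float64(2.959044455843503), np.float64(2.959044455843576)]]
FL [array([577.9, 235.1, 184.8]), [np.float64(0.15013616003811844), np.float64(0.15013616003832722)]]
BL [array([725.4, 247.5, 185.8]), [np.float64(1.4786310789311443), np.float64(1.4786310789311266)]]
BR [array([737.6,  90.9, 182.1]), [np.float64(0.3559445773910435), np.float64(0.35594457739118174)]]
[6.57551406e+02 1.63083069e+02 7.68129753e-02] [-0.5 -0.6  0.4 -0.9  0.5  0.7 -0.6  0.3 -0.3 -0.6 -0.2  0.   0.3 -0.7
  0.9 -0.5 -0.9  1.3 -0.3  0.6]
lip [562.83152969 155.79301058 140.        ] kn [421.98101529 -83.67756338  26.        ]
```

```bash
cat >> h.py <<'E'
from scipy.spatial.transform import Rotation as R
U=np.array([657.55,163.08,0.]); YAW=0.0768
Rz=R.from_euler('z',YAW); DOWN=R.from_matrix(np.diag([1.,-1,-1]))
def unit(p): return U+Rz.apply(p)           # bin_unit frame -> world
def inbin(p,th):                            # point from the pin, bin axes -> world
    return unit(np.array([-66,0,20.])+R.from_euler('y',-th).apply(p))
def tool(tilt): return (Rz*R.from_euler('y',-tilt)*DOWN).as_quat()
def lip(dx,dz,th): return inbin([-29+dx,0,120+dz],th)
E
python3 - <<'E'
from h import *
for th in (0,.4,.8):
    for a in((0,8),(0,60)): print(th,a,lip(*a,th).round(),ik(lip(*a,th),tool(th)))
arm.reach([420,-84,230],tool(0)); snap('wrist','w1')
arm.reach(lip(0,110,0),tool(0)); snap('wrist','w2'); print(observe()['time'],observe()['wrist_force'])
a=[cv2.imread(f'pics/{n}.png') for n in('w1','w2')]
cv2.imwrite('pics/c2.png',cv2.resize(np.hstack(a),(800,300),interpolation=cv2.INTER_AREA))
E
```

```text
0 (0, 8) [563. 156. 148.] [ 1.51782408e-01  4.22065297e-01  1.63937315e+00 -4.44089210e-16
  1.08015420e+00  1.64577873e+00]
0 (0, 60) [563. 156. 200.] [ 1.51782408e-01  3.65615594e-01  1.58374500e+00 -4.44089210e-16
  1.19223206e+00  1.64577873e+00]
0.4 (0, 8) [515. 152. 127.] [ 0.18886943  0.26966714  2.08518081 -0.11443718  0.39130516  1.77993874]
0.4 (0, 60) [495. 151. 174.] [ 0.19497884  0.1553403   2.06811125 -0.09213629  0.52248173  1.75962299]
0.8 (0, 8) [480. 149.  88.] None
0.8 (0, 60) [443. 147. 125.] None
3.0917 [ 0.76274924 -0.55292596  0.01526064]
```

View pics/c2.png

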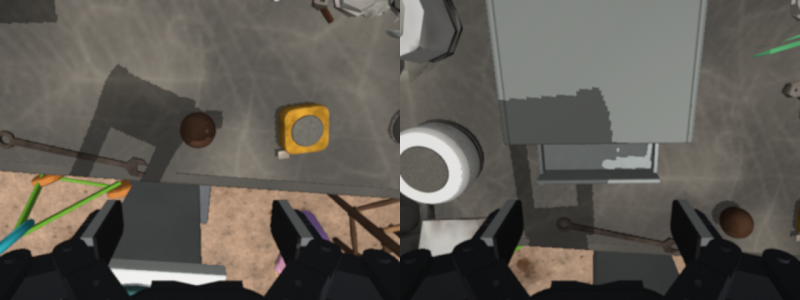

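The left half (w1) shows the knob at about (277,182) in full pixels. The right half (w2) shows the lip trough below the roof edge, spanning about (757–921, 203–250). I'll check both against the model.

```bash
python3 - <<'E'
from h import *
g=cv2.imread('pics/w1.png'); m=(cv2.cvtColor(g,cv2.COLOR_BGR2HSV)); 
k=cv2.inRange(m,(0,90,20),(14,255,140)); k[:,:240]=0;k[:,315:]=0;k[:140]=0;k[225:]=0
M=cv2.moments(k,True); c1=(M['m10']/M['m00'],M['m01']/M['m00']); print('w1',c1,M['m00'],cv2.boundingRect(k))
s=cv2.imread('pics/scene.png'); k=cv2.inRange(cv2.cvtColor(s,cv2.COLOR_BGR2HSV),(0,90,20),(14,255,160)); k[:235]=0;k[260:]=0;k[:,:220]=0;k[:,245:]=0
M=cv2.moments(k,True); c0=(M['m10']/M['m00'],M['m01']/M['m00']); print('scene',c0,M['m00'],cv2.boundingRect(k))
print(tri(('w1',c1),('scene',c0)), atz('w1',c1,26))
b=cv2.imread('pics/w2.png')
for p in [(-20,56,28),(-20,-56,28),(20,56,28),(20,-56,28),(-25,0,28),(0,0,0)]:
    u=proj('w2',lip(0,0,0)+Rz.apply(p)); cv2.circle(b,tuple(int(round(x)) for x in u),2,(0,0,255),-1)
for p in [(-75,80,186),(-75,-80,186)]:
    u=proj('w2',unit(p)); cv2.circle(b,tuple(int(round(x)) for x in u),2,(0,255,0),-1)
cv2.imwrite('pics/c3.png',cv2.resize(b[170:280,100:440],None,fx=2.3,fy=2.3))
E
```

```text
w1 (276.59473966720344, 181.68062265163715) 1863.0 (253, 158, 48, 49)
scene (231.94219653179192, 247.10982658959537) 173.0 (225, 240, 15, 16)
(array([422.72308576, -85.92613317,  30.82763083]), [np.float64(0.14037789898471087), np.float64(0.1403778989846872)]) [421.80009822 -86.03439612  26.        ]
```

View pics/c3.png

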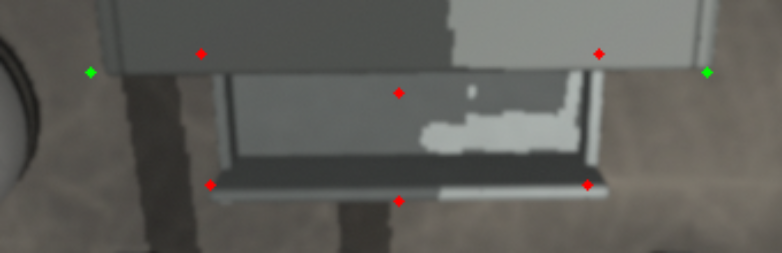

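Both agree within about 2 mm, so I'll nudge the bin fit slightly. The knob is at (422,−86) with its centre about 26–30 mm up. Now to hook and tip the bin.

```bash
sed -i 's/163.08,0/161.5,0/; s/YAW=0.0768/YAW=0.083/' h.py
python3 - <<'E'
from h import *
tl=lambda th:min(.5*th,.32)
print([ik(lip(-9,12,th),tool(tl(th))) is not None for th in np.arange(0,.85,.1)])
claw.grip(0,40)
arm.movel(lip(0,60,0),tool(0),rate=120)
print('hit',arm.movel(lip(0,12,0),rate=60,threshold=6), observe()['tcp_pos'],observe()['opening'])
for th in [0,.1,.2,.3,.4,.5,.6,.7,.78]:
    h=arm.movel(lip(-9,12,th),tool(tl(th)),rate=60,threshold=35)
    o=observe(); print(th,h,o['wrist_force'].round(1),(o['tcp_pos']-lip(-9,12,th)).round(1),round(o['time'],1))
    if h: break
snap('wrist','w3');snap('scene','s3')
a=[cv2.imread(f'pics/{n}.png') for n in('w3','s3')]
a[1]=cv2.resize(a[1][130:235,215:355],(560,420))
cv2.imwrite('pics/c4.png',cv2.resize(np.hstack(a),(800,300)))
E
```

```text
[True, True, True, True, True, True, True, True, True]
hit False [563.21169543 153.66719378 152.26808351] -0.12715507223310188
0 False [ 0.4 -0.1 -0.5] [-0.4  0.   0.4] 5.7
0.1 False [ 0.   0.1 -0.1] [-0.6 -0.   0.1] 6.0
0.2 False [ 0.9  0.6 -0.4] [0.3 0.1 0.1] 6.4
0.3 False [ 1.1 -0.4 -0.2] [0.6 0.1 0.2] 6.8
0.4 False [ 0.1 -0.1  0.6] [0.6 0.1 0.3] 7.2
0.5 False [ 0.7 -0.3 -0.3] [0.6 0.1 0.3] 7.5
0.6 False [ 1.   0.3 -0.4] [0.7 0.1 0.3] 7.9
0.7 False [ 0.1 -0.   0.7] [0.8 0.1 0.3] 8.3
0.78 False [-0.4  0.3  0.1] [ 0.1  0.  -0.1] 8.6
```

View pics/c4.png

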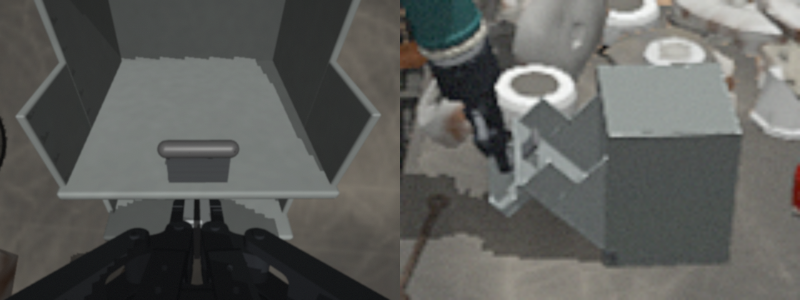

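The bin is tipped: w3 looks into its open hollow, and a small catch shows near the front panel's top centre. Next I'll back out and grasp the knob.

```bash
python3 - <<'E'
from h import *
arm.movel(lip(-4,14,.78),rate=60); arm.movel(lip(-2,70,.78),rate=120)
p=observe()['tcp_pos']; arm.movel([p[0],p[1],240],tool(0),rate=200)
K=np.array([422,-86.])
arm.reach([*K,160],tool(0)); claw.grip(75,40)
print('hit',arm.movel([*K,7],rate=80,threshold=8),observe()['tcp_pos'])
claw.grip(20,40); arm.pause(.2); o=observe(); print(o['opening'],o['grip_force'],o['wrist_force'])
arm.movel([*K,60],rate=80); arm.movel([*K,240],rate=200)
o=observe(); print(o['opening'],o['grip_force'],o['time'])
snap('wrist','w5');snap('scene','s5')
a=[cv2.imread(f'pics/{n}.png') for n in('w5','s5')]
a[1]=cv2.resize(a[1][115:290,190:355],(560,420))
cv2.imwrite('pics/c5.png',cv2.resize(np.hstack(a),(800,300)))
E
```

```text
hit False [422.2738738  -86.09193029   7.31571199]
46.51022057696713 39.408859696704894 [-1.13203765  1.02893068  9.99808455]
46.558205818184774 41.198889655061066 16.5917
```

View pics/c5.png

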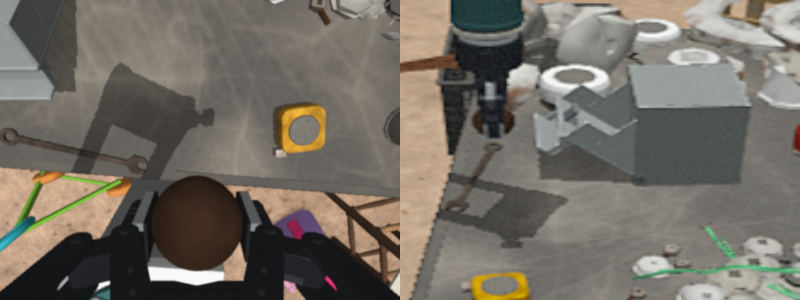

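The knob is held and the bin stands at its stop. Now to put it in.

```bash
python3 - <<'E'
from h import *
q=tool(.3); tz=R.from_quat(q).apply([0,0,1])
P=lambda z:unit([-121,0,z])+19*tz
arm.reach(P(260),q)
print('hit',arm.movel(P(117),rate=80,threshold=10),(observe()['tcp_pos']-P(117)).round(1),observe()['wrist_force'])
claw.grip(66); arm.pause(.8)
arm.movel(P(250),rate=120)
print(observe()['time'])
snap('wrist','w6');snap('scene','s6')
a=[cv2.imread(f'pics/{n}.png') for n in('w6','s6')]
a[1]=cv2.resize(a[1][115:290,190:355],(560,420))
cv2.imwrite('pics/c6.png',cv2.resize(np.hstack(a),(800,300)))
E
```

```text
hit False [0.3 0.1 0.5] [-0.8414764   0.11317565 -1.59399851]
22.0417
```

View pics/c6.png

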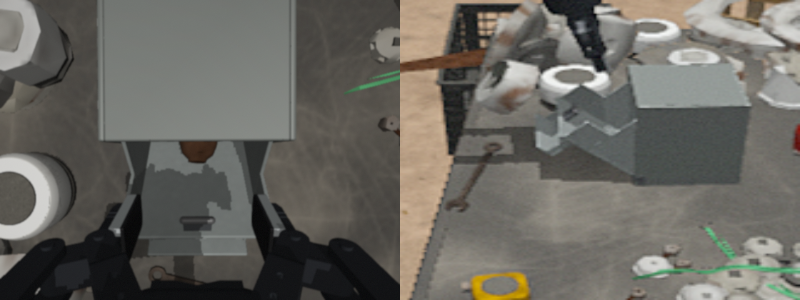

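The knob lies in the hollow. Now to push the bin shut from inside the lip, against the panel.

```bash
python3 - <<'E'
from h import *
tl=lambda th:min(th+.1,.32)
dx=lambda th:float(np.interp(th,[.3,.78],[9,-2]))
claw.grip(0)
arm.movel(lip(-4,75,.78),tool(.32),rate=150)
print('in',arm.movel(lip(-4,12,.78),rate=80,threshold=8),observe()['tcp_pos'])
for th in [.78,.7,.6,.5,.4,.3,.2,.13,-.05]:
    T=lip(dx(th),12,th); h=arm.movel(T,tool(tl(th)),rate=50 if th>.1 else 40,threshold=28)
    o=observe(); print(th,h,o['wrist_force'].round(1),(o['tcp_pos']-T).round(1),round(o['time'],1))
    if h: break
snap('wrist','w7');snap('scene','s7')
a=[cv2.imread(f'pics/{n}.png') for n in('w7','s7')]
a[1]=cv2.resize(a[1][115:290,190:355],(560,420))
cv2.imwrite('pics/c7.png',cv2.resize(np.hstack(a),(800,300)))
E
```

```text
in False [475.70512166 146.3728688   90.70053362]
0.78 False [-1.   0.   1.2] [-0.3 -0.   0.3] 25.1
0.7 False [ 0.4 -1.3  0. ] [1.2 0.2 0.8] 25.5
0.6 False [-0.2 -0.5  0.3] [0.8 0.1 0.5] 26.0
0.5 False [-0.3  0.7 -0.3] [0.7 0.1 0.4] 26.4
0.4 False [-0.5 -1.2  0.3] [0.6 0.1 0.3] 26.9
0.3 False [-0.3  0.5  0.5] [0.5 0.1 0.3] 27.4
0.2 False [ 0.1 -0.5  0.4] [ 0.1 -0.   0. ] 27.8
0.13 False [-0.4  0.3  0.6] [-0.2 -0.1 -0.4] 28.1
-0.05 False [-14.2  -1.6   8.4] [-7.  -0.6 -1.6] 28.9
```

View pics/c7.png

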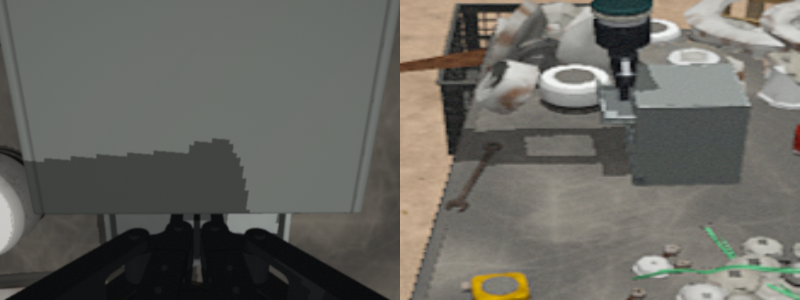

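It's pressed home with about 14 N. I'll press once more to be sure, back out, and look.

```bash
python3 - <<'E'
from h import *
h=arm.movel(lip(9+9,12,-.05),rate=20,threshold=16); o=observe(); print(h,o['wrist_force'].round(1),(o['tcp_pos']-lip(9,12,0)).round(1))
arm.movel(lip(1,14,0),rate=40); arm.movel(lip(1,110,0),tool(0),rate=120)
snap('wrist','w8'); print(observe()['wrist_force'].round(1))
arm.reach([420,-84,250],tool(0)); snap('scene','s8'); print(observe()['time'])
a=[cv2.resize(cv2.imread('pics/w2.png')[170:280,100:440],(400,130)),cv2.resize(cv2.imread('pics/w8.png')[170:280,100:440],(400,130))]
s=[cv2.resize(cv2.imread(f'pics/{n}.png')[135:255,200:345],(400,330)) for n in('scene','s8')]
cv2.imwrite('pics/c8.png',np.vstack([np.hstack(a),np.hstack(s)]))
E
```

```text
True [ 0.  -0.3  0.4] [-1.2 -0.1 -2. ]
[-0.  -0.3 -0.4]
31.775
```

View pics/c8.png

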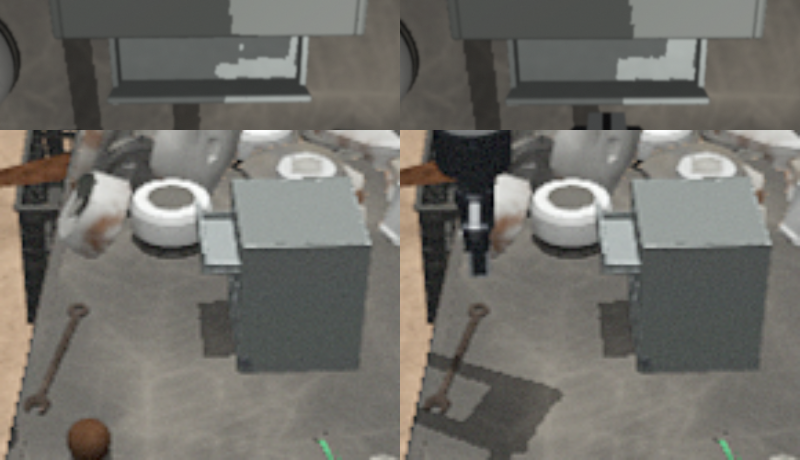

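The lip sits exactly as it did at the start in both views, so the bin is shut, and the knob has gone from the table. Handing in.

```bash
python3 -c "
from h import *
print(ticket.close_job())"
```

```text
the job is handed in; nothing more can be done
None
```

The bin was tipped to its stop, the knob placed inside and the bin pushed back shut. The job was handed in at about 32 s, with nothing else touched as far as the pictures show.

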